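# Rinse the icing beaker and hang it to dry

### The job

Rinse out the steel icing beaker that lies on the ridged rubber mat: turn it mouth down over the glass rinser, centred on the star-shaped sprung head, press the head fully down with the beaker's rim and keep it down for a good second. Then lower the beaker, still mouth down, over the one free peg of the drying rack until its rim stands on the slats, and only then let go. Leave the two beakers already drying, the sugar bag and the small bowl where they are.

Things in the scene. Friction and masses are not known exactly. Their poses are not given: they have to be found in the camera images.
- beaker: The beaker to rinse: plain straight-sided stainless beaker, 60 mm outside diameter, 105 mm long, wall 2.5 mm, bottom 4 mm, about 0.11 kg. It starts lying on its side on the mat, its mouth roughly away from the robot. Origin at mid-length on its axis (52.5 mm from either end); its x axis runs along the axis from the closed bottom towards the mouth. Lying, its axis is 35 mm above the table.
- beaker_mouth (a point): Centre of the beaker's open mouth, in the plane of the rim, 52.5 mm from beaker along its x axis; same axes as the beaker, so x points out of the mouth.
- mat: Black ridged rubber draining mat, 200 mm (its x) by 130 mm (its y), ridges along its x, 8 mm high; fixed. The beaker lies between two ridges. Origin: centre of the underside.
- rinser: Glass rinser: round steel drip basin, 144 mm diameter, rim 32 mm high, with the sprung star head in the middle and a hose stub on its far side; fixed. Origin: centre of the underside.
- head_top (a point): Centre of the upper face of the rinser's black star head (six arms reaching 37 mm from the centre; a nozzle dome of 11 mm base radius stands 7 mm proud of it). At rest 46 mm above the table; it moves down with the head.
- rinser_head (a joint): How far the sprung star head is pressed down, m: 0 at rest (up), 0.010 at its stop. The spring takes about 4 N to start it and 10 N at the stop, and returns it.
- rack: Drying rack: white drip tray with grey slats, 124 mm (its x) by 285 mm (its y), slat tops 26 mm above the table; fixed. Three pegs stand in a row along its y axis, 98 mm apart, the middle one at its centre. Origin: centre of the underside.
- free_peg: The rack's one free peg, which may be any of the three: white tapered post, 77 mm tall above the slats, 28 mm diameter at the foot, 20 mm near its rounded top. Origin: centre of its foot, at slat-top height (26 mm above the table); z up.
- hung_b: A beaker like the one to rinse, already standing mouth down over another peg, loose. Origin: centre of its rim (26 mm above the table); its closed end is 105 mm higher.
- hung_c: The second beaker already drying, the same as hung_b, on the remaining peg.
- sugar_bag: Paper bag of icing sugar, white and blue, 60 x 85 mm, 142 mm tall, loose, 0.5 kg, standing close between the rack and whichever of rinser and mat is next to it, a little farther out. Origin: centre of the underside.
- bowl: Small green plastic bowl, 116 mm rim diameter, 52 mm tall, loose, on the robot's side of the mat and rinser. Origin: centre of the underside.

How it is judged:
By the outcome, as a careful person would: the job done as asked, in the order asked, and still so for the second after the job is handed in, with the robot touching nothing.
It also fails if it takes over 58 s, if anything falls off the work surface, if the arm or the gripper's body presses on something with over 40 N, if the wrist force passes 120 N, or if a joint passes its speed limit or range.

### The arm

A 6-joint arm with a two-finger parallel gripper is mounted at the origin on the work surface. World frame = base frame: x ahead of the robot, y to its left, z up, the work surface at z = 0. Lengths are in m, angles in degrees, forces in N, time in s.
With the tool pointing down it reaches from about 0.35 to 0.875 m from the base axis. Payload 4.2 kg.
Tool frame: the origin (TCP) lies on the mounting face of the last link; the fingertips stand 182 mm ahead of it and the grasp point (between the pads) lies 164 mm ahead of it (r.tcp_to_grasp is the distance from the TCP to the grasp point, in m); z points along the fingers, y is the line along which they close (so a half turn about z gives the same grasp; the last joint's range is limited). The gripper opens to 87 mm and grips with 3 to 60 N. Pads are 19 mm wide; open, the fingers measure 117 mm over their backs; the gripper's body (75 mm by 190 mm) begins 51 mm behind the grasp point.
Start: joints at [82.827, 22.042, 0.453, 0, -68.411, -14.817], TCP at [0.234, 0.58, 0.405] pointing down, gripper open.
Joint ranges: [-179.83, 179.83], [-69.29, 118.12], [-61.27, 80.66], [-181.25, 117.63], [-171.15, -9.14], [-177.46, 177.46]. Speed limits (degrees/s): [159.86, 159.86, 180, 180, 180, 180].

### API

Orientations are given as a 3x3 rotation matrix whose columns are the frame's x, y, z axes.
In Python, from station import sense, eyes, r gives the robot as it stands.
- The arm moves only by the tool jog_arm, never from a script. Its argument "increments" is a list of rows, each a list of 4 numbers: the shift along the tool's x, y, z normalised to -1 to 1, where 1 is 0.02 m, then the turn about the tool's z normalised to -1 to 1, where 1 is 0.08 rad. A call has 1 to 10 rows; each row shifts and turns the commanded pose from where the row before left it, along the tool's axes as they then stand; what a row does not reach is not made up. A row lasts 1/10 s, in which the tool goes at most 50 mm and 8.59 degrees, less where a joint would pass 70% of its speed; a pose out of reach is approached as far as the arm can. A call with a number of a shift or a turn outside -1 to 1 is refused whole. A call with a gripper value outside its range is refused whole. "grip" is the finger opening in mm, from 0 to 87, set as the call begins (left out, the last holds). The fingers move at their own pace and stop on an object; the grip force is fixed at half the most. Time passes only in rows, so rows that do not move let the fingers close. It gives the time, the measured TCP pose, the force, the opening and the grip force at its end, in the units of the state.
- sense(): the state, without advancing time (a new reading comes with each control period).
- eyes.capture(name): name is "side" or "top"; returns the picture (384x512x3 uint8, blue, green, red); there is no depth.
- eyes.get_calibration(name): a dict with "camera_matrix" (3x3 intrinsics, pixels), "k1" (the pictures are not rectified: a ray, as slopes to the right and down, at radius r is drawn at 1 + k1 r^2 times it, then the intrinsics apply), "R" (3x3) and "t" (3): a world point X has camera coordinates R X + t. Camera axes: x right, y down, z forward; pixel columns grow to the right and rows downward; lengths in m; the calibration is good to about 2 mm. A picture is of the moment at which its call begins. get_calibration takes no time and is no camera call.
- r.finish_job(): hands the job in; it is judged then, once.
Trained networks look in the newest picture that a camera, given by its name, has taken for a name from the list of things; names that differ only in an ending like _2 or _b are one class to them, and where a whole thing is asked for, a point or a joint stands for the part that bears it (a point fixed in the world has none). Each returns a list of dicts, best first, with "conf" (0 to 1); they miss things now and then, are a little off and sometimes report something else, mostly with a low value. They report only what shows in the picture. A call takes as long as a camera call.
- eyes.spot_in(camera, name): "centre" ([x, y, z] in m, in world coordinates, good to about 4 mm: the middle of the surface that is visible of it).
- eyes.outline_of(camera, name): "mask" (384x512 bool, what is visible of it).
The state is a dict: "time_s": time; "joints": joint angles; "joint_velocities": joint speeds; "effort": joint torques, N m; "tcp_pos": TCP position; "ee_rot": TCP orientation; "wrist_force": force on the tool from outside, world axes, zero at the start; "moment": the same for the moment, N m; "gripper_width": opening from 0.0 (shut) to 1.0 (fully open); "gripper_force": force on a finger pad.
Only numpy, scipy, OpenCV 4.12 (cv2) and the standard library are available. Lean on these libraries where they do the work, as an engineer would, in place of code of your own. Each camera call takes 0.05 s, during which the arm holds its last target. There are 200 camera calls.

## Working session

There is one attempt and no reset: what is moved stays moved. The work goes in short steps, Python scripts to look and compute and a tool call to move; the robot and the scene stay as the last step left them, time stands still between calls to the robot, and variables do not carry over. Pictures are saved under pics/ and viewed, at most 10 in all, crops included, and the job is handed in when it is done.

Besides the shell and the picture viewer there is one more tool, called after "Request:" in YAML: its name, and indented under it one key for each argument. jog_arm: Moves the arm, as the interface text tells. Its arguments: {"type":"object","properties":{"increments":{"type":"array"},"grip":{"type":"number"}},"required":["increments"]}

```bash
mkdir -p pics && ls
cat > h.py <<'E'
import numpy as np, cv2
from station import sense, eyes, r
def ray(cam,uv):
    c=eyes.get_calibration(cam);K=np.array(c["camera_matrix"]);R=np.array(c["R"]);t=np.array(c["t"])
    d=(np.linalg.inv(K)@[uv[0],uv[1],1])[:2];s=d.copy()
    for _ in range(30): s=d/(1+c["k1"]*(s@s))
    return -R.T@t, R.T@np.array([s[0],s[1],1])
def at_z(cam,uv,z):
    o,d=ray(cam,uv); return o+d*(z-o[2])/d[2]
def tri(uv_side,uv_top):
    o,d=ray("side",uv_side);p,e=ray("top",uv_top)
    s=np.linalg.lstsq(np.c_[d,-e],p-o,rcond=None)[0]
    a,b=o+d*s[0],p+e*s[1]; return (a+b)/2,np.linalg.norm(a-b)
def proj(cam,X):
    c=eyes.get_calibration(cam);q=np.array(c["R"])@X+np.array(c["t"]);s=q[:2]/q[2];s=s*(1+c["k1"]*(s@s))
    return (np.array(c["camera_matrix"])@[s[0],s[1],1])[:2]
E
python3 - <<'E'
from h import *
np.set_printoptions(precision=4,suppress=True)
for c in("side","top"):
    im=eyes.capture(c);cv2.imwrite(f"pics/{c}0.png",cv2.resize(im,(768,576)))
    k=eyes.get_calibration(c);print(c,np.array(k["R"]).round(3).tolist(),(-np.array(k["R"]).T@k["t"]).round(3))
    for n in["beaker","beaker_mouth","mat","rinser","head_top","rack","free_peg","hung_b","sugar_bag","bowl"]:
        print(n,[(np.round(d["centre"],3).tolist(),round(d["conf"],2)) for d in eyes.spot_in(c,n)[:3]])
s=sense();print(np.array(s["ee_rot"]).round(3).tolist(),s["time_s"],r.tcp_to_grasp)
E
```

```text
pics
side [[-0.977, -0.215, 0.012], [-0.138, 0.582, -0.801], [0.165, -0.784, -0.598]] [0.386 0.851 0.674]
beaker [([0.629, -0.055, 0.053], 0.63), ([0.555, 0.364, 0.024], 0.61), ([0.558, -0.308, 0.026], 0.33)]
beaker_mouth []
mat [([0.636, -0.048, 0.003], 0.85), ([0.562, 0.402, 0.067], 0.28)]
rinser [([0.555, -0.309, 0.025], 0.6)]
head_top [([0.551, -0.315, 0.049], 0.43)]
rack [([0.553, 0.366, 0.024], 0.71)]
free_peg [([0.556, 0.405, 0.063], 0.85), ([0.709, 0.136, 0.087], 0.45)]
hung_b [([0.566, 0.317, 0.11], 0.71), ([0.586, 0.218, 0.12], 0.7), ([0.389, -0.156, 0.036], 0.62)]
sugar_bag [([0.706, 0.136, 0.088], 0.82)]
bowl [([0.389, -0.154, 0.038], 0.77)]
top [[0.022, -1.0, 0.016], [-0.983, -0.024, -0.181], [0.181, -0.012, -0.983]] [0.362 0.023 1.18 ]
beaker [([0.625, -0.072, 0.057], 0.73)]
beaker_mouth [([0.623, -0.071, 0.066], 0.68)]
mat [([0.645, -0.067, 0.003], 0.65)]
rinser [([0.553, -0.328, 0.029], 0.68), ([0.585, 0.194, 0.129], 0.37)]
head_top [([0.552, -0.324, 0.043], 0.57)]
rack [([0.557, 0.302, 0.024], 0.69), ([0.701, 0.092, 0.125], 0.54)]
free_peg [([0.56, 0.388, 0.069], 0.66), ([0.586, 0.191, 0.129], 0.31), ([0.57, 0.287, 0.133], 0.3)]
hung_b [([0.569, 0.286, 0.131], 0.89), ([0.587, 0.195, 0.128], 0.68), ([0.55, -0.322, 0.042], 0.44)]
sugar_bag [([0.702, 0.094, 0.125], 0.62), ([0.626, -0.071, 0.062], 0.27)]
bowl [([0.389, -0.136, 0.027], 0.75)]
[[0.927, -0.374, -0.0], [-0.374, -0.927, 0.0], [-0.0, -0.0, -1.0]] 1.1 0.1635
```

View pics/side0.png

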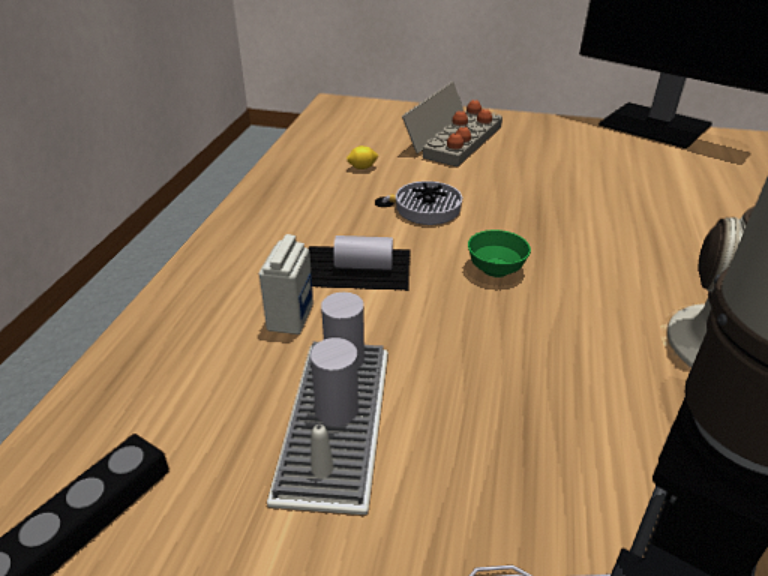

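View pics/top0.png

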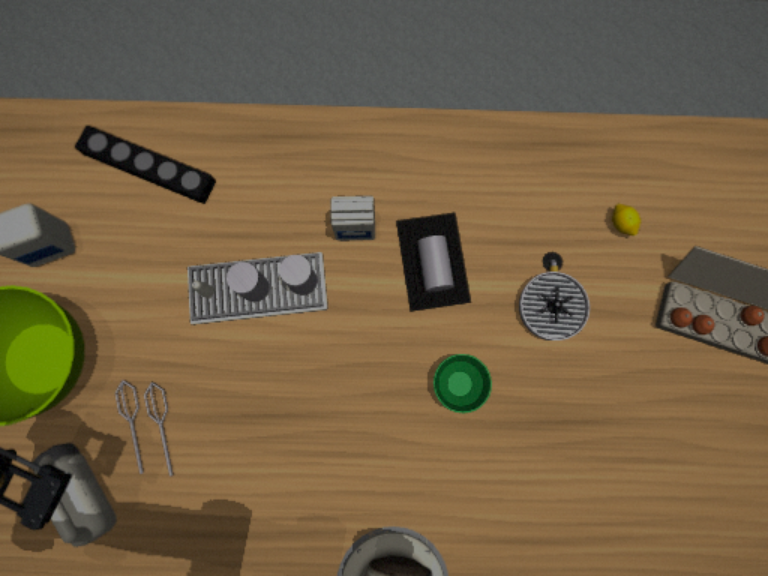

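```bash
cat >> h.py <<'E'
from scipy.optimize import minimize
def lathe(prof):  # points of a turned solid about z: [(r,z),..]
    a=np.linspace(0,2*np.pi,48,endpoint=False)
    return np.vstack([np.c_[q*np.cos(a),q*np.sin(a),0*a+z] for q,z in prof])
def sil(cam,P):
    q=np.array([proj(cam,X) for X in P]);m=np.zeros((384*4,512*4),np.uint8)
    cv2.fillConvexPoly(m,cv2.convexHull(((q+.5)*4).astype(np.int32)),1);return cv2.resize(m*255,(512,384),interpolation=cv2.INTER_AREA)/255.
def fit(f,x0,masks,step):  # f(x)->points; masks: {cam:mask}
    def cost(x): 
        P=f(x);v=0
        for c,m in masks.items(): s=sil(c,P);v+=1-np.minimum(s,m).sum()/np.maximum(s,m).sum()
        return v/len(masks)
    S=np.vstack([x0]+[np.array(x0)+np.eye(len(x0))[i]*step[i] for i in range(len(x0))])
    o=minimize(cost,x0,method="Nelder-Mead",options=dict(initial_simplex=S,xatol=1e-4,fatol=1e-4,maxiter=200));return o.x,o.fun
def mask(cam,name,near=None):
    L=eyes.outline_of(cam,name)
    if not L: return None
    if near is not None: # nearest mask to the projected point
        p=proj(cam,np.array(near));L=sorted(L,key=lambda d:np.linalg.norm(np.argwhere(d["mask"]).mean(0)[::-1]-p))
    return np.array(L[0]["mask"],float)
def beaker_pts(x): # x,y,z of centre, yaw of mouth direction, pitch down (rad)
    P=lathe([(.03,-.0525),(.03,.0525)]); cy,sy,cp,sp=np.cos(x[3]),np.sin(x[3]),np.cos(x[4]),np.sin(x[4])
    ax=np.array([cy*cp,sy*cp,-sp]);s=np.array([-sy,cy,0]);return P@np.array([s,np.cross(ax,s),ax])+np.array(x[:3])
E
cat > m1.py <<'E'
from h import *
np.set_printoptions(precision=4,suppress=True)
for c in("side","top"): eyes.capture(c)
C=("side","top")
def M(n,near): return {c:m for c in C if (m:=mask(c,n,near)) is not None}
m=M("beaker",[.627,-.065,.04]);print(m.keys())
f=lambda x:beaker_pts([*x,0])
for mm in (m,*({c:m[c]} for c in m)):
    if len(mm)==2: print("beaker",fit(f,[.627,-.065,.035,0],mm,[.01,.01,.01,.15]))
    else: print("beaker z fixed",list(mm),fit(lambda x:beaker_pts([x[0],x[1],.035,x[2],0]),[.627,-.065,0],mm,[.01,.01,.15]))
m=M("free_peg",[.558,.397,.066]);peg=lathe([(.014,.0),(.01,.068),(.007,.074),(.002,.077)])
for mm in (m,*({c:m[c]} for c in m)):
    print("peg",list(mm),fit(lambda x:peg+[x[0],x[1],x[2] if len(x)>2 else .026],[.558,.395]+[.026]*(len(mm)>1),mm,[.01]*3))
m=M("rinser",[.553,-.32,.025]);rin=lathe([(.06,0),(.072,.032)])
for c in list(m): m[c]=cv2.morphologyEx(m[c],cv2.MORPH_OPEN,np.ones((11,11)))
for mm in (m,*({c:m[c]} for c in m)): print("rinser",list(mm),fit(lambda x:rin+[x[0],x[1],0],[.553,-.32],mm,[.01]*2))
m=M("head_top",[.552,-.32,.046]);hd=lathe([(.037,.046)])
print({c:m[c].sum() for c in m})
for mm in (m,*({c:m[c]} for c in m)): print("head",list(mm),fit(lambda x:hd+[x[0],x[1],0],[.553,-.32],mm,[.01]*2))
for n,p in(("hung_b",[.569,.29,.08]),("hung_b",[.587,.2,.08])):
    m=M(n,p);print("hung",fit(lambda x:lathe([(.03,.026),(.03,.131)])+[x[0],x[1],0],p[:2],m,[.01]*2))
E
python3 m1.py
```

```text
dict_keys(['side', 'top'])Traceback (most recent call last):
  File "m1.py", line 9, in <module>
    if len(mm)==2: print("beaker",fit(f,[.627,-.065,.035,0],mm,[.01,.01,.01,.15]))
                                  ~~~^^^^^^^^^^^^^^^^^^^^^^^^^^^^^^^^^^^^^^^^^^^^
  File "h.py", line 30, in fit
    o=minimize(cost,x0,method="Nelder-Mead",options=dict(initial_simplex=S,xatol=1e-4,fatol=1e-4,maxiter=200));return o.x,o.fun
    res = _minimize_neldermead(fun, x0, args, callback, bounds=bounds,
                               **options)
    fxr = func(xr)
    fx = function(np.copy(x), *(wrapper_args + args))
  File "h.py", line 27, in cost
    for c,m in masks.items(): s=sil(c,P);v+=1-np.minimum(s,m).sum()/np.maximum(s,m).sum()
                                ~~~^^^^^
  File "h.py", line 22, in sil
    q=np.array([proj(cam,X) for X in P]);m=np.zeros((384*4,512*4),np.uint8)
                ~~~~^^^^^^^
  File "h.py", line 15, in proj
    c=eyes.get_calibration(cam);q=np.array(c["R"])@X+np.array(c["t"]);s=q[:2]/q[2];s=s*(1+c["k1"]*(s@s))
ValueError: time passes only in moves, steps and waits
```

```bash
sed -i 's/eyes.get_calibration(cam)/cal(cam)/' h.py && sed -i '2a import functools\n@functools.cache\ndef cal(c): return eyes.get_calibration(c)' h.py && time python3 m1.py
```

```text
dict_keys(['side', 'top'])
beaker (array([ 0.6322, -0.0745,  0.0343,  0.181 ]), np.float64(0.038406645431488196))
beaker z fixed ['side'] (array([ 0.6322, -0.0746,  0.2119]), np.float64(0.028854314002828785))
beaker z fixed ['top'] (array([ 0.6325, -0.0745,  0.1697]), np.float64(0.04415442705660566))
peg ['side', 'top'] (array([0.5653, 0.3916, 0.0223]), np.float64(0.13160232000530986))
peg ['side'] (array([0.5643, 0.3942]), np.float64(0.05089964564626548))
peg ['top'] (array([0.5653, 0.3911]), np.float64(0.22253377517206208))
rinser ['side', 'top'] (array([ 0.5512, -0.319 ]), np.float64(0.045828891849072906))
rinser ['side'] (array([ 0.551 , -0.3176]), np.float64(0.060103322897052225))
rinser ['top'] (array([ 0.551 , -0.3197]), np.float64(0.029094869235648302))
{'side': np.float64(958.0), 'top': np.float64(133.0)}
head ['side', 'top'] (array([ 0.5505, -0.3163]), np.float64(0.8560459430550603))
head ['side'] (array([ 0.553, -0.32 ]), np.float64(1.0))
head ['top'] (array([ 0.5504, -0.3163]), np.float64(0.7120552201930669))
hung (array([0.5749, 0.296 ]), np.float64(0.06709672841913472))
hung (array([0.5921, 0.1981]), np.float64(0.21503757961972364))
real	0m21.182s
user	0m15.483s
sys	0m12.219s
```

Request:
jog_arm:
  increments:
    - [0, 0, 0, -1]
    - [0, 0, 0, -1]
    - [0, 0, 0, -1]
    - [0, 0, 0, -1]
    - [0, 0, 0, -1]
    - [0, 0, 0, -1]
    - [0, 0, 0, -1]
    - [0.37, 1, 0, 0]
    - [0.37, 1, 0, 0]
    - [0.37, 1, 0, 0]
  grip: 87

```text
time_s: 3.0
tcp_pos: [0.2667, 0.5236, 0.4047]
ee_rot: [[0.984, 0.176, -0.0], [0.176, -0.984, -0.0], [-0.0, 0.0, -1.0]]
wrist_force: [0.5, 0.5, -0.1]
gripper_width: 1.0
gripper_force: 0.0
```

Request:
jog_arm:
  increments:
    - [0.37, 1, 0, 0]
    - [0.37, 1, 0, 0]
    - [0.37, 1, 0, 0]
    - [0.37, 1, 0, 0]
    - [0.37, 1, 0, 0]
    - [0.37, 1, 0, 0]
    - [0.37, 1, 0, 0]
    - [0.37, 1, 0, 0]
    - [0.37, 1, 0, 0]
    - [0.37, 1, 0, 0]

```text
time_s: 4.0
tcp_pos: [0.375, 0.3387, 0.4049]
ee_rot: [[0.985, 0.175, 0.0], [0.175, -0.985, 0.0], [0.0, -0.0, -1.0]]
wrist_force: [0.1, -0.2, 0.4]
gripper_width: 1.0
gripper_force: 0.0
```

Request:
jog_arm:
  increments:
    - [0.37, 1, 0, 0]
    - [0.37, 1, 0, 0]
    - [0.37, 1, 0, 0]
    - [0.37, 1, 0, 0]
    - [0.37, 1, 0, 0]
    - [0.37, 1, 0, 0]
    - [0.37, 1, 0, 0]
    - [0.37, 1, 0, 0]
    - [0.37, 1, 0, 0]
    - [0.37, 1, 0, 0]

```text
time_s: 5.0
tcp_pos: [0.4825, 0.1547, 0.4049]
ee_rot: [[0.985, 0.175, 0.0], [0.175, -0.985, 0.0], [0.0, -0.0, -1.0]]
wrist_force: [-0.7, 0.7, -0.1]
gripper_width: 0.997
gripper_force: 0.0
```

Request:
jog_arm:
  increments:
    - [0.37, 1, 0, 0]
    - [0.37, 1, 0, 0]
    - [0.37, 1, 0, 0]
    - [0.37, 1, 0, 0]
    - [0.37, 1, 0, 0]
    - [0.37, 1, 0, 0]
    - [0.37, 1, 0, 0]
    - [0.37, 1, 0, 0]
    - [0.37, 1, 0, 0]
    - [0.37, 1, 0, 0]

```text
time_s: 6.0
tcp_pos: [0.5901, -0.0292, 0.4048]
ee_rot: [[0.985, 0.175, 0.0], [0.175, -0.985, 0.0], [0.0, -0.0, -1.0]]
wrist_force: [-0.3, -1.1, 1.0]
gripper_width: 1.002
gripper_force: 0.0
```

Request:
jog_arm:
  increments:
    - [0.4, 0.88, 0, 0]
    - [0.4, 0.88, 0, 0]
    - [0.4, 0.88, 0, 0]
    - [0, 0, 1, 0]
    - [0, 0, 1, 0]
    - [0, 0, 1, 0]
    - [0, 0, 1, 0]
    - [0, 0, 1, 0]
    - [0, 0, 1, 0]
    - [0, 0, 1, 0]

```text
time_s: 7.0
tcp_pos: [0.6226, -0.0762, 0.2641]
ee_rot: [[0.985, 0.175, 0.0], [0.175, -0.985, -0.0], [0.0, 0.0, -1.0]]
wrist_force: [-0.0, -0.7, 0.0]
gripper_width: 0.994
gripper_force: 0.0
```

Request:
jog_arm:
  increments:
    - [0, 0, 1, 0]
    - [0, 0, 1, 0]
    - [0, 0, 1, 0]
    - [0, 0, 0, 0]

```text
time_s: 7.4
tcp_pos: [0.6215, -0.0762, 0.2018]
ee_rot: [[0.985, 0.174, -0.007], [0.174, -0.985, -0.0], [-0.007, -0.001, -1.0]]
wrist_force: [-0.3, -0.1, -0.3]
gripper_width: 1.001
gripper_force: 0.0
```

Request:
jog_arm:
  increments:
    - [0, 0, 0, 0]
    - [0, 0, 0, 0]
    - [0, 0, 0, 0]
    - [0, 0, 0, 0]
    - [0, 0, 0, 0]
  grip: 50

```text
time_s: 7.9
tcp_pos: [0.6234, -0.0756, 0.206]
ee_rot: [[0.984, 0.176, 0.002], [0.176, -0.984, -0.001], [0.002, 0.001, -1.0]]
wrist_force: [-1.0, -3.2, 3.0]
gripper_width: 0.689
gripper_force: 30.0
```

Request:
jog_arm:
  increments:
    - [0, 0, -0.5, 0]
    - [0, 0, -1, 0]
    - [0, 0, -1, 0]
    - [0, 0, -1, 0]
    - [0, 0, -1, 0]
    - [0, 0, -1, 0]
    - [0, 0, -1, 0]
    - [0, 0, -1, 0]
    - [0, 0, -0.5, 0]

```text
time_s: 8.8
tcp_pos: [0.623, -0.075, 0.3672]
ee_rot: [[0.984, 0.176, 0.003], [0.176, -0.984, 0.001], [0.003, 0.0, -1.0]]
wrist_force: [0.5, 0.6, 0.7]
gripper_width: 0.687
gripper_force: 30.0
```

Run:
```python
from h import *
ims=[eyes.capture(c) for c in("side","top")]
m={c:mask(c,"beaker",[.63,-.07,.2]) for c in("side","top")}
print({c:(None if v is None else v.sum()) for c,v in m.items()})
print(fit(beaker_pts,[.632,-.0745,.196,.17,0],{c:v for c,v in m.items() if v is not None},[.01,.01,.01,.1,.3]))
cv2.imwrite("pics/l1.png",cv2.resize(ims[0][40:280,100:420],(800,600)))
```

```text
{'side': np.float64(612.0), 'top': np.float64(246.0)}
(array([ 0.63254085, -0.07256351,  0.19499239,  0.21265879, -0.04077834]), np.float64(0.5766122911418303))
```

View pics/l1.png

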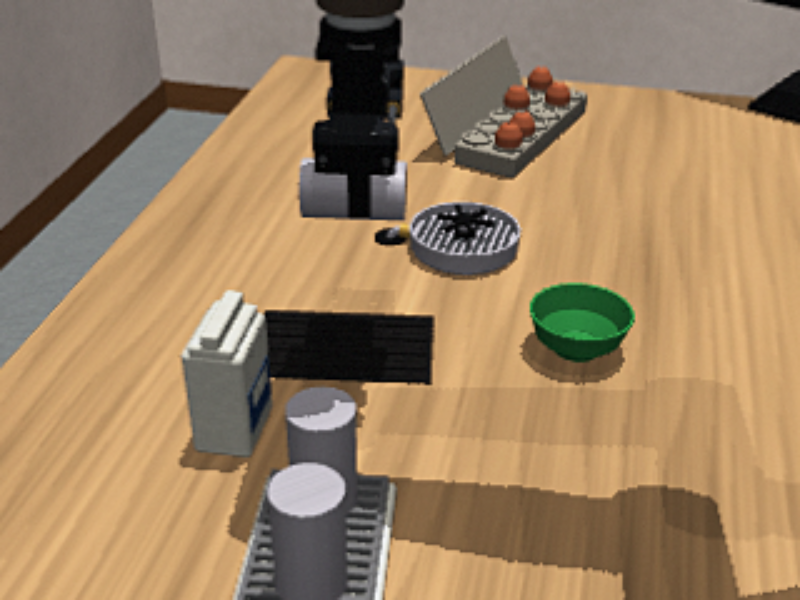

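Request:
jog_arm:
  increments:
    - [0.12, -1, 0, 0]
    - [0.12, -1, 0, 0]
    - [0.12, -1, 0, 0]
    - [0.12, -1, 0, 0]
    - [0.12, -1, 0, 0]
    - [0.12, -1, 0, 0]
    - [0.12, -1, 0, 0]
    - [0.12, -1, 0, 0]
    - [0.12, -1, 0, 0]
    - [0.12, -1, 0, 0]

```text
time_s: 10.0
tcp_pos: [0.6112, 0.1267, 0.3629]
ee_rot: [[0.985, 0.175, -0.003], [0.175, -0.985, -0.001], [-0.003, 0.0, -1.0]]
wrist_force: [0.4, 0.4, -1.0]
gripper_width: 0.692
gripper_force: 30.0
```

Request:
jog_arm:
  increments:
    - [0.12, -1, 0, 0]
    - [0.12, -1, 0, 0]
    - [0.12, -1, 0, 0]
    - [0.12, -1, 0, 0]
    - [0.12, -1, 0, 0]
    - [0.12, -1, 0, 0]
    - [0.12, -1, 0, 0]
    - [0.12, -1, 0, 0]
    - [0.12, -1, 0, 0]
    - [0.12, -1, 0, 0]

```text
time_s: 11.0
tcp_pos: [0.6, 0.3287, 0.3647]
ee_rot: [[0.985, 0.175, 0.0], [0.175, -0.985, -0.0], [-0.0, 0.0, -1.0]]
wrist_force: [0.3, -0.7, -0.1]
gripper_width: 0.688
gripper_force: 30.0
```

Request:
jog_arm:
  increments:
    - [0.12, -0.8, 0, 0]
    - [0.12, -0.8, 0, 0]
    - [0.12, -0.8, 0, 0]
    - [0.12, -0.8, 0, 0]
    - [0, 0, 0, 0]

```text
time_s: 11.5
tcp_pos: [0.5982, 0.3939, 0.3642]
ee_rot: [[0.984, 0.177, 0.0], [0.177, -0.984, 0.0], [0.0, -0.0, -1.0]]
wrist_force: [-0.2, -0.2, -1.3]
gripper_width: 0.692
gripper_force: 30.0
```

Request:
jog_arm:
  increments:
    - [0.05, -0.22, 0, 0]
    - [0, 0, 0.9, 0]
    - [0, 0, 0.9, 0]
    - [0, 0, 0.8, 0]
    - [0, 0, 0.2, 0]
    - [0.1, 0, 0.2, 0]
    - [0.15, 0, 0.2, 0]
    - [0.2, 0, 0.25, 0]

```text
time_s: 12.3
tcp_pos: [0.6078, 0.3978, 0.2975]
ee_rot: [[0.984, 0.176, 0.001], [0.176, -0.984, 0.001], [0.002, -0.001, -1.0]]
wrist_force: [-1.3, 0.9, 3.0]
gripper_width: 0.689
gripper_force: 30.0
```

Request:
jog_arm:
  increments:
    - [0.05, 0, 0.2, 0]
    - [0.05, 0, 0.2, 0]
    - [0.03, 0, 0.2, 0]
    - [0.03, 0, 0.2, 0]

```text
time_s: 12.7
tcp_pos: [0.6122, 0.3987, 0.2818]
ee_rot: [[0.984, 0.176, 0.007], [0.176, -0.984, 0.003], [0.007, -0.002, -1.0]]
wrist_force: [4.9, 0.3, 5.3]
gripper_width: 0.688
gripper_force: 30.0
```

```bash
cat > look.py <<'E'
from h import *
import sys
def look(name,box,x0):
    im=eyes.capture("side");L=eyes.outline_of("side","beaker");p=proj("side",np.array(x0[:3]))
    x,y,w,h=box;cv2.imwrite(f"pics/{name}.png",cv2.resize(im[y:y+h,x:x+w],(800,600),interpolation=cv2.INTER_CUBIC))
    for d in L: 
        m=np.array(d["mask"],np.uint8);print(d["conf"],np.argwhere(m).mean(0)[::-1].round(),p.round(),m.sum())
    if L:
        m=min((np.array(d["mask"],np.uint8) for d in L),key=lambda m:np.linalg.norm(np.argwhere(m).mean(0)[::-1]-p))
        m=cv2.morphologyEx(m,cv2.MORPH_CLOSE,np.ones((15,15),np.uint8)).astype(float)
        # pitch and shift along the tool x only, about the grip axis
        g=np.array(x0[:3]);yaw=x0[3];u=np.array([np.cos(yaw),np.sin(yaw),0])
        f=lambda q:beaker_pts([*(g+(.0095+q[1])*(u*np.cos(q[0])-np.array([0,0,np.sin(q[0])]))),yaw,q[0]])
        for a in(.1,.8,1.4): print("pitch,slip",fit(f,[a,0.],{"side":m},[.2,.005]))
E
python3 - <<'E'
from look import *
s=sense();p=np.array(s["tcp_pos"]);print(p,s["wrist_force"])
look("p1",(110,130,176,132),[p[0],p[1],p[2]-.171,.176])
E
```

```text
[0.61216222 0.3986884  0.28180464] [4.86412736 0.25539322 5.27257284]
0.92 [197. 281.] [186. 279.] 567
pitch,slip (array([5.50230455e-01, 6.49982691e-05]), np.float64(0.7518791884758957))
pitch,slip (array([5.29680204e-01, 1.58194900e-04]), np.float64(0.7518433101577073))
pitch,slip (array([0.56844482, 0.00072426]), np.float64(0.7519752417111227))
```

View pics/p1.png

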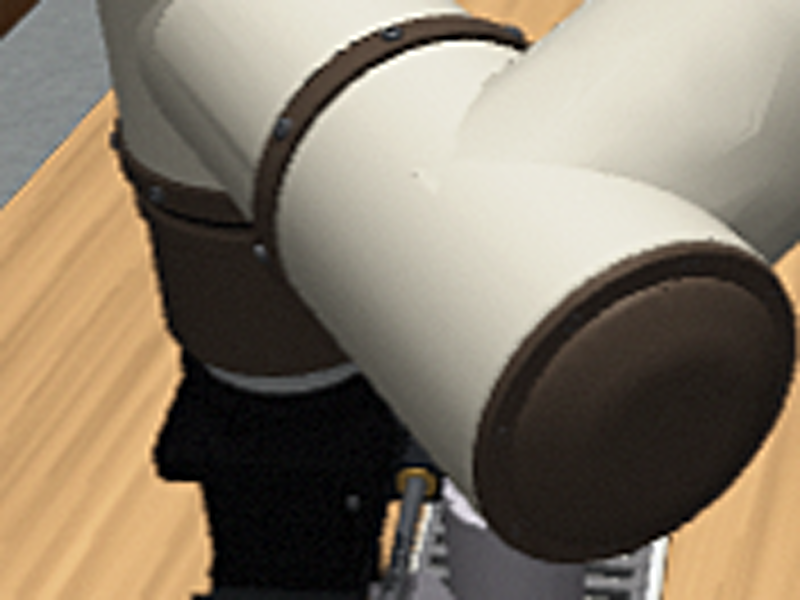

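Run:
```python
from look import *
im=eyes.capture("side");cv2.imwrite("pics/p2.png",cv2.resize(im[234:384,90:290],(800,600),interpolation=cv2.INTER_CUBIC))
```

```text
(no output)
```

View pics/p2.png

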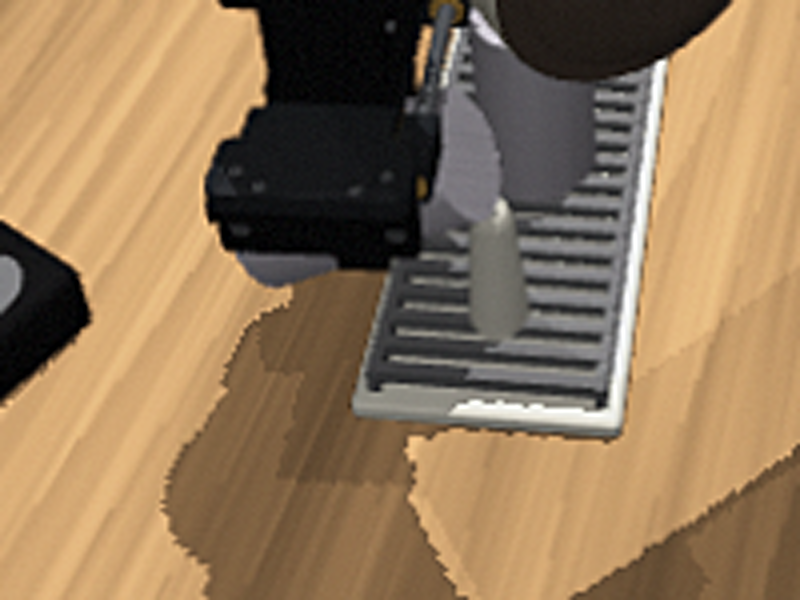

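Request:
jog_arm:
  increments:
    - [0.03, 0, 0.2, 0]
    - [0, 0, 0.2, 0]
    - [-0.03, 0, 0.15, 0]
    - [-0.1, 0, 0.1, 0]
    - [-0.15, 0, 0, 0]
    - [0, 0, 0, 0]

```text
time_s: 13.45
tcp_pos: [0.6094, 0.3984, 0.2707]
ee_rot: [[0.984, 0.176, 0.015], [0.176, -0.984, 0.008], [0.016, -0.005, -1.0]]
wrist_force: [12.1, 0.2, 5.3]
gripper_width: 0.694
gripper_force: 30.0
```

Run:
```python
from look import *
im=eyes.capture("side");cv2.imwrite("pics/p3.png",cv2.resize(im[234:384,90:290],(800,600),interpolation=cv2.INTER_CUBIC))
```

```text
(no output)
```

View pics/p3.png

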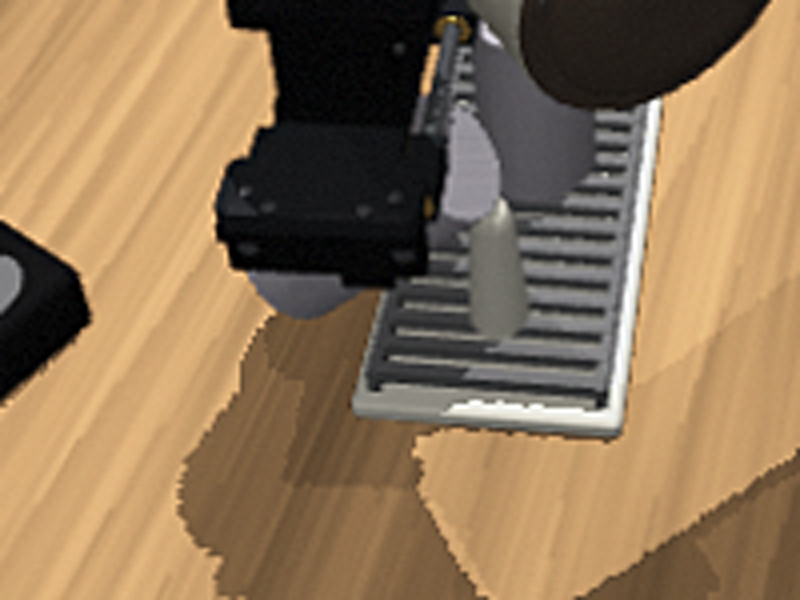

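Request:
jog_arm:
  increments:
    - [0.5, -0.1, 0, 0]
    - [0, 0, -1, 0]
    - [0, 0, -1, 0]
    - [0, 0, -1, 0]
    - [0, 0, -1, 0]
    - [0, 0, -0.3, 0]
    - [-1, 0, 0, 0]
    - [-1, 0, 0, 0]
    - [-1, 0, 0, 0]
    - [-1, 0, 0, 0]

```text
time_s: 14.5
tcp_pos: [0.5351, 0.3867, 0.3506]
ee_rot: [[0.985, 0.175, -0.003], [0.175, -0.985, -0.002], [-0.003, 0.001, -1.0]]
wrist_force: [-0.8, -0.3, -1.0]
gripper_width: 0.694
gripper_force: 30.0
```

Request:
jog_arm:
  increments:
    - [-1, 0, 0, 0]
    - [-1, 0, 0, 0]
    - [-1, 0, 0, 0]
    - [-0.3, 0, 0, 0]
    - [0, 0, 0, 0]
    - [0, 0, 0, 0]

```text
time_s: 15.1
tcp_pos: [0.4717, 0.3758, 0.3523]
ee_rot: [[0.985, 0.175, -0.0], [0.175, -0.985, -0.0], [-0.0, 0.0, -1.0]]
wrist_force: [0.0, -0.2, -0.0]
gripper_width: 0.69
gripper_force: 30.0
```

Run:
```python
from look import *
s=sense();p=np.array(s["tcp_pos"])
look("p4",(150,200,200,150),[p[0],p[1],p[2]-.171,.176])
```

```text
0.71 [243. 270.] [268. 254.] 541
pitch,slip (array([6.79428351e-01, 1.56669170e-04]), np.float64(0.7894318299763721))
pitch,slip (array([0.7029467 , 0.00179646]), np.float64(0.7893822231400534))
pitch,slip (array([0.71577148, 0.08571594]), np.float64(0.7796288172824968))
```

View pics/p4.png

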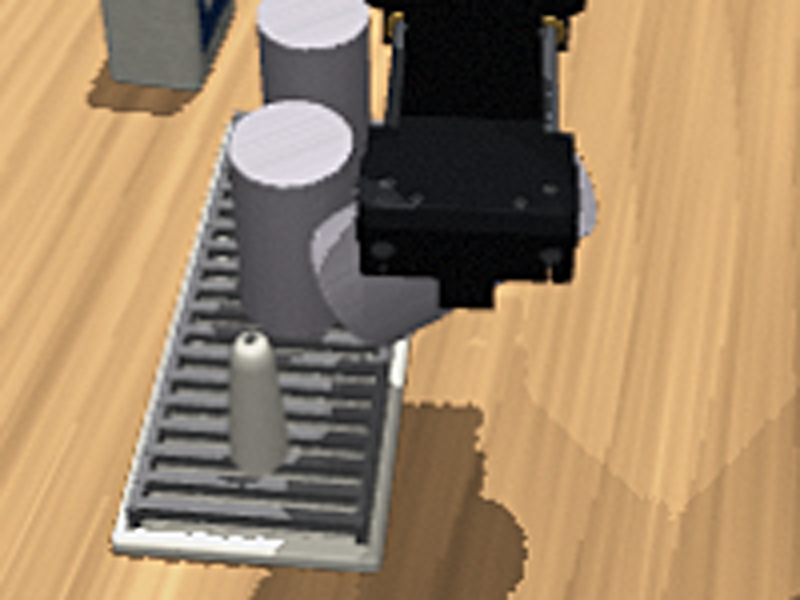

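Request:
jog_arm:
  increments:
    - [0, 0, 1, 0]
    - [0, 0, 1, 0]
    - [0, 0, 1, 0]
    - [0, 0, 1, 0]
    - [0, 0, 0.2, 0]
    - [0.4, 0, 0, 0]
    - [0.4, 0, 0, 0]
    - [0.1, 0, 0, 0]
    - [0.1, 0, 0, 0]

```text
time_s: 16.1
tcp_pos: [0.4911, 0.3792, 0.2695]
ee_rot: [[0.985, 0.175, -0.001], [0.175, -0.985, 0.001], [-0.001, -0.001, -1.0]]
wrist_force: [-6.3, 1.6, 1.9]
gripper_width: 0.693
gripper_force: 30.0
```

Request:
jog_arm:
  increments:
    - [0.15, 0, -0.25, 0]
    - [0.14, 0, -0.27, 0]
    - [0.15, 0, -0.26, 0]
    - [0.15, 0, -0.26, 0]
    - [0.19, 0, -0.23, 0]
    - [0.19, 0, -0.23, 0]
    - [0, 0, 0, 0]

```text
time_s: 16.8
tcp_pos: [0.5092, 0.3816, 0.2985]
ee_rot: [[0.985, 0.174, -0.004], [0.174, -0.985, -0.003], [-0.005, 0.003, -1.0]]
wrist_force: [-5.8, -1.8, -0.2]
gripper_width: 0.697
gripper_force: 30.0
```

Run:
```python
from look import *
s=sense();p=np.array(s["tcp_pos"])
look("p5",(130,220,200,150),[p[0],p[1],p[2]-.171,.176])
```

```text
0.72 [237. 298.] [245. 275.] 420
pitch,slip (array([1.30562921, 0.1016838 ]), np.float64(0.7793184029521723))
pitch,slip (array([ 1.20402603e+00, -1.62220001e-05]), np.float64(0.7964708950664698))
pitch,slip (array([ 1.20402603e+00, -1.62220001e-05]), np.float64(0.7964708950664698))
```

View pics/p5.png

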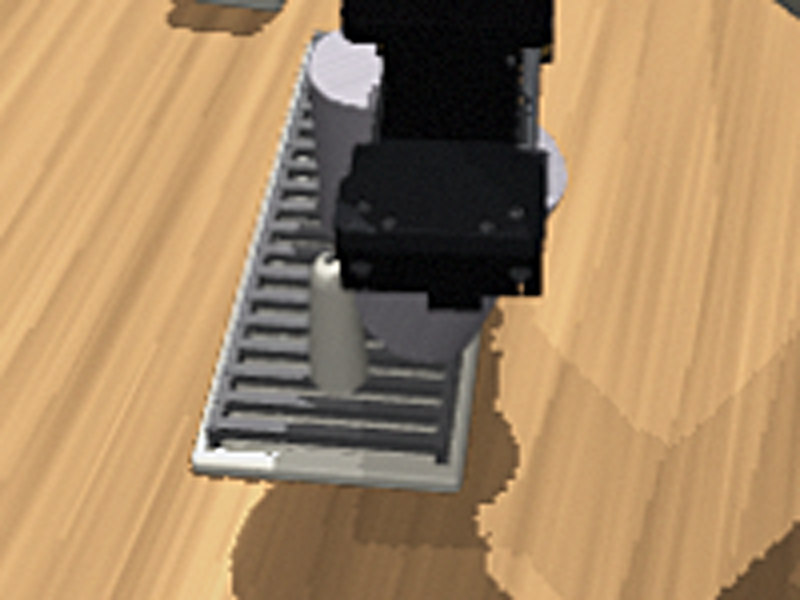

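Request:
jog_arm:
  increments:
    - [0.21, 0, -0.17, 0]
    - [0.21, 0, -0.15, 0]
    - [0.21, 0, -0.13, 0]
    - [0.21, 0, -0.1, 0]
    - [0, 0, 0, 0]

```text
time_s: 17.4
tcp_pos: [0.5248, 0.3842, 0.3091]
ee_rot: [[0.985, 0.174, -0.008], [0.174, -0.985, -0.006], [-0.009, 0.004, -1.0]]
wrist_force: [-9.3, -1.5, 2.3]
gripper_width: 0.69
gripper_force: 30.4
```

Run:
```python
from look import *
s=sense();p=np.array(s["tcp_pos"]);print(p)
im=eyes.capture("side");cv2.imwrite("pics/p6.png",cv2.resize(im[220:370,130:330],(800,600),interpolation=cv2.INTER_CUBIC))
```

```text
[0.52484355 0.38415491 0.309061  ]
```

View pics/p6.png

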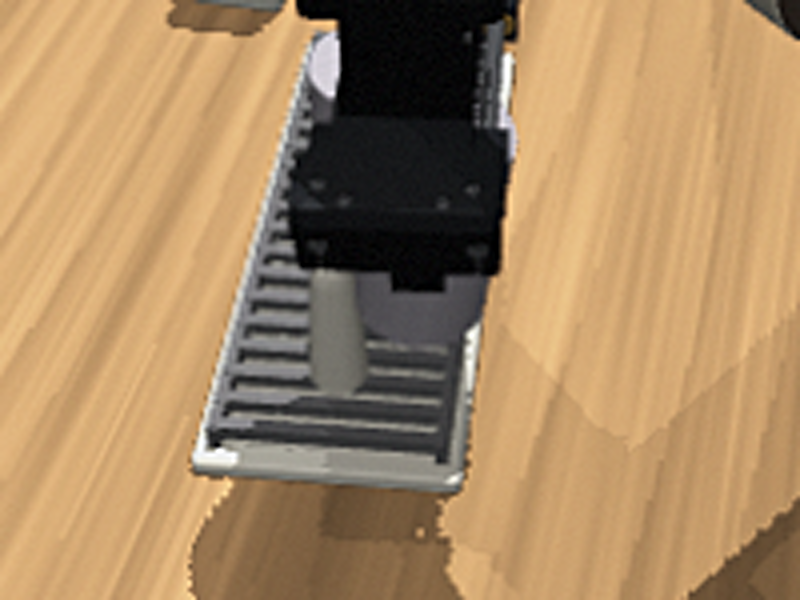

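Request:
jog_arm:
  increments:
    - [-0.5, 0, 0, 0]
    - [0, 0, -1, 0]
    - [0, 0, -1, 0]
    - [0, 0, -1, 0]
    - [0, 0, -1, 0]
    - [0, 0, 0, 0]

```text
time_s: 18.05
tcp_pos: [0.5175, 0.3841, 0.3942]
ee_rot: [[0.984, 0.176, 0.008], [0.176, -0.984, 0.007], [0.009, -0.005, -1.0]]
wrist_force: [0.9, 0.6, -0.4]
gripper_width: 0.69
gripper_force: 30.2
```

Run:
```python
from h import *
np.set_printoptions(precision=4,suppress=True)
s=sense();p=np.array(s["tcp_pos"]);g=p-[0,0,.171];u=np.array([.985,.175,0]);print(p)
im=eyes.capture("side");L=eyes.outline_of("side","beaker")
for d in L:
    m=np.array(d["mask"],np.uint8);y,x=np.nonzero(m);print(d["conf"],x.mean(),y.mean(),x.min(),x.max(),y.min(),y.max(),m.sum())
for ph in(80,85,90,95): 
    a=np.radians(ph);P=beaker_pts([*(g+.0095*(u*np.cos(a)-np.array([0,0,np.sin(a)]))),.176,a]);q=np.array([proj("side",X) for X in P])
    print(ph,"bottom end",q[:48].min(0),q[:48].max(0),"mouth",q[48:].min(0),q[48:].max(0))
# visible part of each row of the mask
m=np.array(L[0]["mask"],np.uint8)
y0=np.nonzero(m.any(1))[0]
for y in y0[::3]: x=np.nonzero(m[y])[0];print(y,x.min(),x.max(),len(x))
x0,y0=proj("side",g).astype(int);cv2.imwrite("pics/p7.png",cv2.resize(im[y0-60:y0+60,x0-80:x0+80],(800,600),interpolation=cv2.INTER_CUBIC));print(x0,y0)
```

```text
[0.5175 0.3841 0.3942]
80 bottom end [223.7709 201.6717] [262.5337 227.8595] mouth [215.3119 248.0689] [250.7536 275.0383]
85 bottom end [221.1616 201.6285] [260.3616 227.2658] mouth [218.4148 248.6575] [254.1405 275.312 ]
90 bottom end [218.7028 201.6194] [258.0082 226.9384] mouth [221.6485 248.9898] [257.4311 275.425 ]
95 bottom end [216.4143 201.618 ] [255.4922 226.9298] mouth [224.9915 249.0088] [260.6036 275.4551]Traceback (most recent call last):
  File "<stdin>", line 11, in <module>
IndexError: list index out of range
```

Request:
jog_arm:
  increments:
    - [-0.13, 1, 0, 0]
    - [-0.13, 1, 0, 0]
    - [-0.13, 1, 0, 0]
    - [-0.13, 1, 0, 0]
    - [-0.13, 1, 0, 0]
    - [-0.13, 1, 0, 0]
    - [-0.13, 1, 0, 0]
    - [-0.13, 1, 0, 0]
    - [-0.13, 1, 0, 0]
    - [-0.13, 1, 0, 0]

```text
time_s: 19.15
tcp_pos: [0.5263, 0.1805, 0.3898]
ee_rot: [[0.985, 0.175, 0.0], [0.175, -0.985, 0.0], [0.0, -0.0, -1.0]]
wrist_force: [0.5, -0.3, -1.2]
gripper_width: 0.695
gripper_force: 30.2
```

Request:
jog_arm:
  increments:
    - [-0.13, 1, 0, 0]
    - [-0.13, 1, 0, 0]
    - [-0.13, 1, 0, 0]
    - [-0.13, 1, 0, 0]
    - [-0.13, 1, 0, 0]
    - [-0.13, 1, 0, 0]
    - [0, 0, 0, 0]

```text
time_s: 19.85
tcp_pos: [0.5318, 0.0589, 0.3898]
ee_rot: [[0.985, 0.173, -0.0], [0.173, -0.985, -0.0], [-0.0, 0.0, -1.0]]
wrist_force: [0.3, -0.3, -0.6]
gripper_width: 0.69
gripper_force: 30.2
```

```bash
cat > pit.py <<'E'
from h import *
np.set_printoptions(precision=4,suppress=True)
s=sense();p=np.array(s["tcp_pos"]);g=p-[0,0,.171];u=np.array([.985,.175,0]);print(p)
im=eyes.capture("side");L=eyes.outline_of("side","beaker")
for d in L:
    m=np.array(d["mask"],np.uint8);y,x=np.nonzero(m);print(d["conf"],x.min(),x.max(),y.min(),y.max(),m.sum())
for ph in(80,90,100): 
    a=np.radians(ph);P=beaker_pts([*(g+.0095*(u*np.cos(a)-np.array([0,0,np.sin(a)]))),.176,a]);q=np.array([proj("side",X) for X in P])
    print(ph,"bottom end",q[:48].min(0),q[:48].max(0),"mouth",q[48:].min(0),q[48:].max(0))
hsv=cv2.cvtColor(im,cv2.COLOR_BGR2HSV);x0,y0=proj("side",g).astype(int)
for y in range(y0-30,y0+36,3):
    print(y,"".join("#" if v<40 else("o" if sa<70 else ".") for sa,v in hsv[y,x0-32:x0+32,1:]))
print(x0-32)
E
python3 pit.py
```

```text
[0.5318 0.0589 0.3898]
0.97 255 285 133 167 679
80 bottom end [260.4924 113.2753] [287.7334 127.1845] mouth [252.0118 153.0645] [277.4939 167.8404]
90 bottom end [256.7978 113.4147] [284.6198 126.3084] mouth [256.4639 153.9139] [282.4267 167.9876]
100 bottom end [253.5466 113.3383] [281.0314 126.7112] mouth [261.2877 153.5632] [287.0356 167.9314]
107 ...................###########################oo....oooooooooooo
110 ..............#####################################.............
113 .............#################################oo###.............
116 .............######################################.............
119 .............######################################.............
122 .............#######################################ooooooo.....
125 .............###o#######################################oooooooo
128 .............####.############################o############ooooo
131 .............########################################ooooooooooo
134 ............####ooooooooooo##########ooooooooooo####oo#ooooooooo
137 ..............######ooooooo##########oooooooooooo#oooooooooooooo
140 ....................ooooooo##########ooooooooooooooooooooooooooo
143 ...................oooooooo##########ooooooooooooooooooooooooooo
146 ...................oooooooo##########oooooooooooooooooooooooooo.
149 ..................ooooooooo##########oooooooooooooooooo.........
152 ..................oooooooooooooooooooooooooo....................
155 .................oooooooooooooooooooooooooo.....................
158 .................ooooooooooooooooooooooooo......................
161 ..................oooooooooooooooooooooooo......................
164 .....................oooooooooooooooooooo.......................
167 ############################ooooooo.............................
170 ###################################.............................
238
```

Request:
jog_arm:
  increments:
    - [-0.13, 1, 0, 0]
    - [-0.13, 1, 0, 0]
    - [-0.13, 1, 0, 0]
    - [-0.13, 1, 0, 0]
    - [-0.13, 1, 0, 0]
    - [-0.13, 1, 0, 0]
    - [-0.13, 1, 0, 0]
    - [-0.13, 1, 0, 0]
    - [-0.13, 1, 0, 0]
    - [-0.13, 1, 0, 0]

```text
time_s: 20.95
tcp_pos: [0.5417, -0.1403, 0.3898]
ee_rot: [[0.984, 0.177, 0.0], [0.177, -0.984, 0.0], [0.0, -0.0, -1.0]]
wrist_force: [-0.2, 1.4, -0.4]
gripper_width: 0.692
gripper_force: 30.2
```

Request:
jog_arm:
  increments:
    - [-0.13, 1, 0, 0]
    - [-0.13, 1, 0, 0]
    - [-0.13, 1, 0, 0]
    - [-0.13, 1, 0, 0]
    - [-0.13, 1, 0, 0]
    - [-0.13, 1, 0, 0]
    - [-0.13, 1, 0, 0]
    - [-0.13, 1, 0, 0]
    - [-0.13, 0.7, 0, 0]
    - [0, 0, 0, 0]

```text
time_s: 21.95
tcp_pos: [0.5491, -0.3165, 0.3893]
ee_rot: [[0.985, 0.174, -0.0], [0.174, -0.985, -0.0], [-0.0, -0.0, -1.0]]
wrist_force: [-0.1, -0.1, -0.9]
gripper_width: 0.689
gripper_force: 30.2
```

Run:
```python
from h import *
s=sense();p=np.array(s["tcp_pos"]);d=np.array([.549,-.3193])-p[:2];R=np.array(s["ee_rot"]);print(p,(R[:2,:2].T@d)/.02)
for c in("top","side"):
    eyes.capture(c)
    for n in("rinser","head_top","beaker"): print(c,n,[(np.round(d["centre"],4).tolist(),d["conf"]) for d in eyes.spot_in(c,n)[:2]])
```

```text
[ 0.54913156 -0.31654325  0.38925999] [-0.03047595  0.13458724]
top rinser [([0.5172, -0.3688, 0.0238], 0.78)]
top head_top []
top beaker []
side rinser [([0.5552, -0.308, 0.0243], 0.69), ([0.5542, 0.3649, 0.0241], 0.35)]
side head_top [([0.5501, -0.3207, 0.0467], 0.64)]
side beaker [([0.5398, -0.2953, 0.1948], 0.89)]
```

Request:
jog_arm:
  increments:
    - [-0.03, 0.13, 0.5, 0]
    - [0, 0, 1, 0]
    - [0, 0, 1, 0]
    - [0, 0, 1, 0]
    - [0, 0, 1, 0]
    - [0, 0, 0.4, 0]
    - [0, 0, 0.2, 0]
    - [0, 0, 0, 0]

```text
time_s: 23.15
tcp_pos: [0.5489, -0.3183, 0.2876]
ee_rot: [[0.984, 0.175, -0.0], [0.175, -0.984, -0.0], [-0.0, 0.0, -1.0]]
wrist_force: [-0.8, -0.4, -1.4]
gripper_width: 0.692
gripper_force: 30.2
```

```bash
sed -i 's/^print(x0-32)/print(x0-32,s["wrist_force"])/' pit.py && python3 pit.py
```

```text
[ 0.5489 -0.3183  0.2876]
0.68 276 299 101 128 416
80 bottom end [281.3031  89.2314] [300.6808  98.2686] mouth [274.1272 119.5228] [292.5876 129.0923]
90 bottom end [278.616   89.3781] [298.495   97.5839] mouth [277.3064 120.2168] [296.2084 129.139 ]
100 bottom end [276.2271  89.2987] [295.9657  97.931 ] mouth [280.7803 119.8883] [299.5994 129.1272]
76 ..............oooooooo########################oo........ooooo.o.
79 ..............oooooooo..o###################..#..........oooooo.
82 ...............ooooooo##o###################o#o..........ooooooo
85 ................oooooo###############oooo###o###ooo......ooooooo
88 .................ooooo########################o##..........ooooo
91 ...................ooo##########################...........ooooo
94 ....................oo##########################..........oooooo
97 .....................###########################......oooooooooo
100 .....................###########################oooooooooooooo..
103 .........................ooooo########oooooooooooooooooooo......
106 .........................ooooo#######oooooooooooooooooo.........
109 .........................ooooo#######ooooooooooooooo............
112 .......................oooooo########oooooo.....................
115 .......................oooooo########ooooo......................
118 ......................ooooooooooooooooooo.......................
121 ....................o.oooooooooooooooooo........................
124 .............oooooooooooooooooooooooooooooooooo.................
127 ..........oooooo#ooo######oooooooooooooooooooooooooo............
130 ...oo....ooooo##oo#oo########oo###o##oo####oooooooooo...........
133 oooo.....ooooooo#ooo#oo#ooo########oooooooooooooooooo...........
136 #######..oooooo#oo#ooo#oo#ooo#oooooo#ooooooooooooooo............
139 ..........oooooooooo#ooo#ooo#oo#ooo#oo#ooooooooooooo............
255 [-0.8246 -0.4287 -1.4456]
```

Request:
jog_arm:
  increments:
    - [0, 0, 0.2, 0]
    - [0, 0, 0.2, 0]
    - [0, 0, 0.15, 0]
    - [0, 0, 0.15, 0]
    - [0, 0, 0, 0]

```text
time_s: 23.75
tcp_pos: [0.5493, -0.3182, 0.2748]
ee_rot: [[0.984, 0.176, 0.002], [0.176, -0.984, -0.001], [0.001, 0.001, -1.0]]
wrist_force: [-0.8, 1.5, 6.1]
gripper_width: 0.691
gripper_force: 30.2
```

Request:
jog_arm:
  increments:
    - [0, 0, 0.15, 0]
    - [0, 0, 0.15, 0]
    - [0, 0, 0, 0]

```text
time_s: 24.05
tcp_pos: [0.5495, -0.3182, 0.2702]
ee_rot: [[0.984, 0.176, 0.002], [0.176, -0.984, -0.002], [0.002, 0.002, -1.0]]
wrist_force: [-1.5, 3.5, 10.7]
gripper_width: 0.691
gripper_force: 30.3
```

Request:
jog_arm:
  increments:
    - [0, 0, 0.1, 0]
    - [0, 0, 0.1, 0]
    - [0, 0, 0.1, 0]
    - [0, 0, 0, 0]

```text
time_s: 24.45
tcp_pos: [0.551, -0.3179, 0.2685]
ee_rot: [[0.984, 0.178, 0.009], [0.178, -0.984, -0.004], [0.008, 0.006, -1.0]]
wrist_force: [-1.4, 7.3, 23.3]
gripper_width: 0.695
gripper_force: 30.0
```

Request:
jog_arm:
  increments:
    - [0, 0, 0.05, 0]
    - [0, 0, 0, 0]
    - [0, 0, 0, 0]
    - [0, 0, 0, 0]
    - [0, 0, 0, 0]
    - [0, 0, 0, 0]
    - [0, 0, 0, 0]
    - [0, 0, 0, 0]
    - [0, 0, 0, 0]
    - [0, 0, 0, 0]

```text
time_s: 25.45
tcp_pos: [0.5513, -0.3178, 0.2683]
ee_rot: [[0.984, 0.178, 0.01], [0.178, -0.984, -0.005], [0.009, 0.006, -1.0]]
wrist_force: [0.6, 7.8, 25.9]
gripper_width: 0.696
gripper_force: 30.0
```

Request:
jog_arm:
  increments:
    - [0, 0, 0, 0]
    - [0, 0, 0, 0]
    - [0, 0, 0, 0]
    - [0, 0, 0, 0]
    - [0, 0, 0, 0]
    - [0, 0, 0, 0]
    - [0, 0, 0, 0]

```text
time_s: 26.15
tcp_pos: [0.5512, -0.3178, 0.2682]
ee_rot: [[0.984, 0.178, 0.01], [0.178, -0.984, -0.005], [0.009, 0.006, -1.0]]
wrist_force: [-1.3, 7.2, 25.8]
gripper_width: 0.694
gripper_force: 30.0
```

```bash
python3 pit.py | head -5
python3 - <<'E'
from h import *
print([(d["centre"],d["conf"]) for d in eyes.spot_in("side","head_top")[:2]])
im=eyes.capture("side");cv2.imwrite("pics/press.png",cv2.resize(im[70:160,220:340],(800,600),interpolation=cv2.INTER_CUBIC))
E
```

```text
[ 0.5512 -0.3178  0.2682]
0.72 275 296 108 133 378
80 bottom end [280.2562  95.1446] [299.4541 104.2932] mouth [273.1969 124.8796] [291.4957 134.5342]
90 bottom end [277.5972  95.2787] [297.2856 103.6289] mouth [276.3502 125.5559] [295.0814 134.5907]
100 bottom end [275.234   95.2067] [294.7778 103.9602] mouth [279.7948 125.2415] [298.4382 134.575 ]
[([0.5656, 0.3177, 0.1062], 0.21), ([0.5445, -0.2956, 0.0743], 0.16)]
```

View pics/press.png

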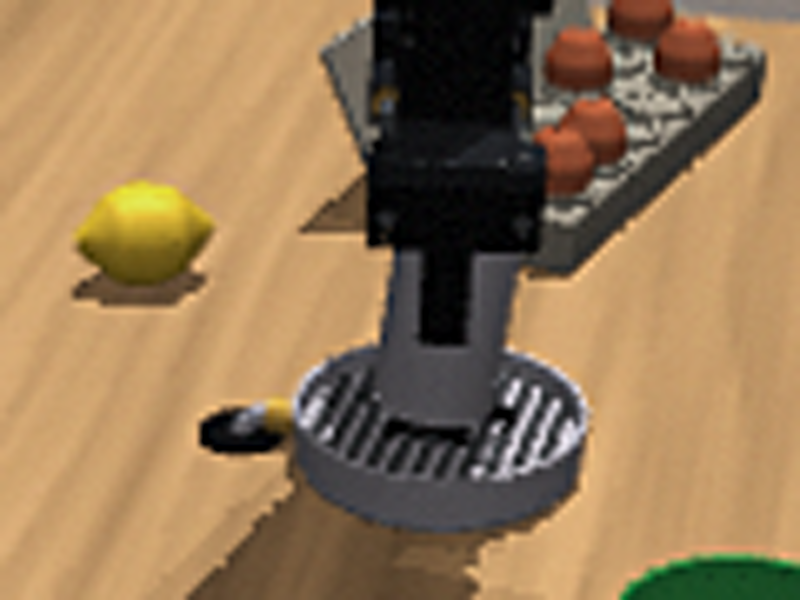

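Request:
jog_arm:
  increments:
    - [0, 0, -0.4, 0]
    - [0, 0, -0.8, 0]
    - [0, 0, -1, 0]
    - [0, 0, -1, 0]
    - [0, 0, -1, 0]
    - [0, 0, -1, 0]
    - [0, 0, -1, 0]
    - [0.2, -1, 0, 0]
    - [0.2, -1, 0, 0]
    - [0.2, -1, 0, 0]

```text
time_s: 27.35
tcp_pos: [0.5498, -0.2564, 0.3841]
ee_rot: [[0.985, 0.174, -0.001], [0.174, -0.985, 0.001], [-0.001, -0.001, -1.0]]
wrist_force: [0.4, 0.0, -0.8]
gripper_width: 0.694
gripper_force: 30.0
```

Request:
jog_arm:
  increments:
    - [0.2, -1, 0, 0]
    - [0.2, -1, 0, 0]
    - [0.2, -1, 0, 0]
    - [0.2, -1, 0, 0]
    - [0.2, -1, 0, 0]
    - [0.2, -1, 0, 0]
    - [0.2, -1, 0, 0]
    - [0.2, -1, 0, 0]
    - [0.2, -1, 0, 0]
    - [0.2, -1, 0, 0]

```text
time_s: 28.35
tcp_pos: [0.5542, -0.0523, 0.3841]
ee_rot: [[0.985, 0.175, -0.001], [0.175, -0.985, 0.0], [-0.001, -0.0, -1.0]]
wrist_force: [0.3, -0.1, -1.2]
gripper_width: 0.692
gripper_force: 30.0
```

```bash
python3 pit.py
```

```text
[ 0.5542 -0.0523  0.3841]
0.55 257 284 110 143 597
80 bottom end [261.281   94.3661] [285.9396 106.111 ] mouth [253.5127 131.823 ] [276.7128 144.3633]
90 bottom end [257.9342  94.5387] [283.1162 105.2558] mouth [257.5621 132.6585] [281.2019 144.4583]
100 bottom end [254.9858  94.4476] [279.8659 105.6726] mouth [261.9531 132.2846] [285.3923 144.4296]
86 ...................#o#######################ooo#oooooooooooooooo
89 ................################################ooooooooooooooo.
92 ...............#############################oo###ooooooooooo....
95 ...............##################################ooooooooooo....
98 ...............##################################oooooooooooo...
101 ...............###################################oooooooooooooo
104 ...............##o##########################oo###ooooooooooooooo
107 ...............##############################o###...oooooooooooo
110 .......................oooo#####################................
113 ......................ooooo##########ooooooooo..................
116 ......................ooooo##########ooooooooo..................
119 .....................oooooo#########ooooooooo...................
122 .....................oooooo#########ooooooooo#ooooooooooooo.....
125 .....................oooooo#########ooooooooo#####o#####oooooooo
128 ....................oooooooooooooo##oooooooo###############ooooo
131 ..................oooooooooooooooooooooooooo##ooo####ooooooooooo
134 ............####oooooooooooooooooooooooooooo########oo#ooooooooo
137 ..............#####oooooooooooooooooooooooooooooo#oooooooooooooo
140 ......................ooooooooooooooooooooooooooooooooo#oooooooo
143 ............................oooooooooooooooooooooooooooooooooooo
146 ..................................ooooooooooooooooooooooooooooo.
149 ...........................................oooooooooo.o.........
238 [ 0.3058 -0.0723 -1.1871]
```

Request:
jog_arm:
  increments:
    - [0.2, -1, 0, 0]
    - [0.2, -1, 0, 0]
    - [0.2, -1, 0, 0]
    - [0.2, -1, 0, 0]
    - [0.2, -1, 0, 0]
    - [0.2, -1, 0, 0]
    - [0.2, -1, 0, 0]
    - [0.2, -1, 0, 0]
    - [0.2, -1, 0, 0]
    - [0.2, -1, 0, 0]

```text
time_s: 29.45
tcp_pos: [0.5588, 0.1509, 0.3842]
ee_rot: [[0.985, 0.175, -0.001], [0.175, -0.985, -0.0], [-0.001, 0.0, -1.0]]
wrist_force: [1.1, -0.3, -1.0]
gripper_width: 0.691
gripper_force: 30.0
```

Request:
jog_arm:
  increments:
    - [0.2, -1, 0, 0]
    - [0.2, -1, 0, 0]
    - [0.2, -1, 0, 0]
    - [0.2, -1, 0, 0]
    - [0.2, -1, 0, 0]
    - [0.2, -1, 0, 0]
    - [0.2, -1, 0, 0]
    - [0.2, -1, 0, 0]
    - [0.2, -0.9, 0, 0]
    - [0.2, -0.6, 0, 0]

```text
time_s: 30.45
tcp_pos: [0.5648, 0.3468, 0.3845]
ee_rot: [[0.984, 0.176, -0.0], [0.176, -0.984, -0.0], [-0.0, 0.0, -1.0]]
wrist_force: [1.3, -0.3, -1.2]
gripper_width: 0.692
gripper_force: 30.0
```

Request:
jog_arm:
  increments:
    - [0.2, -0.3, 0, 0]
    - [0.1, -0.1, 0, 0]
    - [0, 0, 0, 0]

```text
time_s: 30.75
tcp_pos: [0.5697, 0.3537, 0.3845]
ee_rot: [[0.985, 0.175, -0.0], [0.175, -0.985, -0.0], [-0.0, 0.0, -1.0]]
wrist_force: [0.4, 0.1, -0.5]
gripper_width: 0.695
gripper_force: 30.0
```

Run:
```python
from h import *
s=sense();p=np.array(s["tcp_pos"]);R=np.array(s["ee_rot"])
im=eyes.capture("side");print(p,[(np.round(d["centre"],4),d["conf"]) for d in eyes.spot_in("side","free_peg")[:2]])
L=eyes.outline_of("side","free_peg")
if L:
    m=np.array(L[0]["mask"],float);peg=lathe([(.014,.0),(.01,.068),(.007,.074),(.002,.077)]);print(m.sum(),fit(lambda x:peg+[x[0],x[1],.026],[.565,.3925],{"side":m},[.01]*2))
print((R[:2,:2].T@(np.array([.5645,.3925])-p[:2]))/.02)
```

```text
[0.56966501 0.35366857 0.38453582] [(array([0.5563, 0.4015, 0.0639]), 0.69), (array([ 0.6251, -0.3017,  0.0082]), 0.5)]
444.0 (array([0.56556945, 0.39414804]), np.float64(0.08003478319035429))
[ 0.08513765 -1.95681977]
```

Request:
jog_arm:
  increments:
    - [0.05, -0.8, 0, 0]
    - [0.04, -0.8, 0, 0]
    - [0, -0.38, 0, 0]
    - [0, 0, 0.5, 0]
    - [0, 0, 1, 0]
    - [0, 0, 0.5, 0]
    - [0, 0, 0, 0]

```text
time_s: 31.6
tcp_pos: [0.5638, 0.3927, 0.3419]
ee_rot: [[0.985, 0.175, -0.004], [0.175, -0.985, -0.004], [-0.005, 0.003, -1.0]]
wrist_force: [-0.3, -0.2, -0.0]
gripper_width: 0.696
gripper_force: 30.0
```

```bash
python3 pit.py
python3 - <<'E'
from h import *
print(proj("side",np.array([.565,.393,.103])),proj("side",np.array([.565,.393,.026])))
E
```

```text
[0.5638 0.3927 0.3419]
0.87 196 233 229 293 701
80 bottom end [195.5611 225.478 ] [232.9196 252.0711] mouth [189.8401 267.9937] [224.1719 295.1042]
90 bottom end [190.8481 225.3852] [228.4817 251.2677] mouth [196.0281 268.8186] [230.4329 295.4826]
100 bottom end [186.8099 225.3991] [223.4698 251.4976] mouth [202.5951 268.6114] [236.2026 295.4162]
226 ......#####################################ooo#oooooooooooooooo.
229 ......####################################oooooooooooooooooooooo
232 ......####################################oooooooooooooooooooooo
235 .##..#####################################oooooooooooooooooooooo
238 ###############################################o##oooooooooooooo
241 ###################################################ooooooooooooo
244 ###################################################ooooooooooooo
247 ###################################################ooooooooooooo
250 ######################################ooo##########ooooooooooooo
253 ####ooo#######################ooo##############.##oooooooooooooo
256 ##################################################ooooooo
[... 152 characters left out ...]
##############################################oooooooooooooooo
268 ################################################oooooooooooooooo
271 ..##############################################ooooooooooooo#oo
274 ................oooooo##############oooooooooooooooooooooooooooo
277 ...............oooooooo#############oooooooooooooooooooooooooooo
280 ..............oooooooooooooooooooooooooooooooooooooooooooooooooo
283 .............ooooooooooooooooooooooooooooooooooooooooooooooooooo
286 ............oooooooooooooooooooooooooooooooooooooooooooooooooooo
289 ...........ooooooooooooooooooooooooooooooooooooooooooooooooooooo
179 [-0.327  -0.1537 -0.05  ]
[212.75867268 283.98084761] [214.99993684 311.48231066]
```

Request:
jog_arm:
  increments:
    - [0.04, 0, 0.5, 0]
    - [0, 0, 0.6, 0]
    - [0, 0, 0.7, 0]
    - [0, 0, 0.7, 0]
    - [0, 0, 0.6, 0]
    - [0, 0, 0.5, 0]
    - [0, 0, 0.3, 0]
    - [0, 0, 0, 0]

```text
time_s: 32.5
tcp_pos: [0.5648, 0.3931, 0.2654]
ee_rot: [[0.985, 0.175, -0.001], [0.175, -0.985, -0.001], [-0.002, 0.001, -1.0]]
wrist_force: [0.1, -0.1, -1.2]
gripper_width: 0.694
gripper_force: 30.0
```

Request:
jog_arm:
  increments:
    - [0, 0, 0.1, 0]
    - [0, 0, 0.1, 0]
    - [0, 0, 0.1, 0]
    - [0, 0, 0, 0]

```text
time_s: 32.9
tcp_pos: [0.5649, 0.3932, 0.2607]
ee_rot: [[0.985, 0.175, -0.0], [0.175, -0.985, 0.0], [-0.0, -0.0, -1.0]]
wrist_force: [-0.2, 0.1, -0.6]
gripper_width: 0.691
gripper_force: 30.0
```

Request:
jog_arm:
  increments:
    - [0, 0, 0.08, 0]
    - [0, 0, 0, 0]

```text
time_s: 33.1
tcp_pos: [0.5651, 0.3934, 0.2597]
ee_rot: [[0.984, 0.176, 0.001], [0.176, -0.984, 0.0], [0.001, -0.0, -1.0]]
wrist_force: [-0.4, 0.4, 0.4]
gripper_width: 0.693
gripper_force: 30.0
```

Request:
jog_arm:
  increments:
    - [0, 0, 0.1, 0]
    - [0, 0, 0.05, 0]
    - [0, 0, 0, 0]

```text
time_s: 33.4
tcp_pos: [0.5653, 0.3935, 0.2594]
ee_rot: [[0.984, 0.176, 0.003], [0.176, -0.984, 0.001], [0.003, -0.0, -1.0]]
wrist_force: [-3.1, -1.6, 9.4]
gripper_width: 0.693
gripper_force: 30.0
```

Request:
jog_arm:
  increments:
    - [0, 0, 0.08, 0]
    - [0, 0, 0, 0]
    - [0, 0, -0.12, 0]
    - [0, 0, 0, 0]

```text
time_s: 33.8
tcp_pos: [0.5655, 0.3934, 0.2593]
ee_rot: [[0.984, 0.176, 0.003], [0.176, -0.984, 0.002], [0.003, -0.001, -1.0]]
wrist_force: [-0.6, 0.2, 7.9]
gripper_width: 0.695
gripper_force: 30.0
```

Request:
jog_arm:
  increments:
    - [0, 0, 0, 0]
    - [0, 0, 0, 0]
    - [0, 0, 0, 0]
    - [0, 0, 0, 0]
  grip: 74

```text
time_s: 34.2
tcp_pos: [0.5649, 0.3932, 0.2562]
ee_rot: [[0.985, 0.175, -0.001], [0.175, -0.985, -0.001], [-0.001, 0.001, -1.0]]
wrist_force: [-0.1, 0.2, 1.0]
gripper_width: 0.841
gripper_force: 0.0
```

Request:
jog_arm:
  increments:
    - [0, 0, -0.3, 0]
    - [0, 0, -0.5, 0]
    - [0, 0, -0.7, 0]
    - [0, 0, -1, 0]
    - [0, 0, -1, 0]
    - [0, 0, -1, 0]
    - [0, 0, -1, 0]
    - [-1, 0, -0.5, 0]
    - [-1, 0, 0, 0]
    - [-1, 0, 0, 0]

```text
time_s: 35.2
tcp_pos: [0.5053, 0.3825, 0.3792]
ee_rot: [[0.985, 0.175, 0.002], [0.175, -0.985, 0.002], [0.003, -0.002, -1.0]]
wrist_force: [-0.4, 0.4, 0.4]
gripper_width: 0.848
gripper_force: 0.0
```

Request:
jog_arm:
  increments:
    - [-1, 0, 0, 0]
    - [-1, 0, 0, 0]
    - [-1, 0, 0, 0]
    - [-1, 0, 0, 0]
    - [-0.5, 0, 0, 0]
    - [0, 0, 0, 0]
    - [0, 0, 0, 0]
    - [0, 0, 0, 0]

```text
time_s: 36.0
tcp_pos: [0.418, 0.3672, 0.3771]
ee_rot: [[0.985, 0.175, 0.001], [0.175, -0.985, 0.0], [0.001, -0.0, -1.0]]
wrist_force: [-0.5, 1.0, -1.1]
gripper_width: 0.849
gripper_force: 0.0
```

Run:
```python
from h import *
np.set_printoptions(precision=4,suppress=True)
ims={c:eyes.capture(c) for c in("side","top")}
for c in ims:
  for n in("beaker","hung_b","sugar_bag","bowl"): print(c,n,[(np.round(d["centre"],3).tolist(),round(d["conf"],2)) for d in eyes.spot_in(c,n)[:4]])
  m=mask(c,"beaker",[.565,.393,.08])
  if m is not None:
    print(c,m.sum(),fit(lambda x:lathe([(.03,.026),(.03,.131)])+[x[0],x[1],x[2]],[.565,.393,0],{c:m},[.01,.01,.01]))
print(sense()["wrist_force"])
```

```text
side beaker [([0.562, 0.412, 0.108], 0.73)]
side hung_b [([0.564, 0.312, 0.122], 0.6), ([0.584, 0.22, 0.121], 0.57)]
side sugar_bag [([0.703, 0.136, 0.088], 0.96)]
side bowl [([0.361, -0.156, 0.041], 0.64)]
side 1980.0 (array([0.5676, 0.3958, 0.0004]), np.float64(0.03697420030136067))
top beaker [([0.563, 0.383, 0.13], 0.65)]
top hung_b [([0.584, 0.191, 0.128], 0.96), ([0.567, 0.288, 0.131], 0.88)]
top sugar_bag [([0.552, -0.325, 0.046], 0.69), ([0.703, 0.091, 0.123], 0.64)]
top bowl [([0.39, -0.133, 0.026], 0.6)]
top 568.0 (array([0.5674, 0.3935, 0.001 ]), np.float64(0.07662185594451221))
[0.2878 1.1315 0.0507]
```

```bash
python3 -c "
from station import r
print(r.finish_job())"
```

```text
the job is handed in; nothing more can be done
None
```

The beaker was rinsed mouth down on the star head, which I held at its stop with about 25 N for 1.7 s. It now stands released, rim on the slats, over the free peg, and the other items are still in place. I turned it mouth down by levering it against the free peg, since the arm cannot tilt its tool. Handed in at about 36 s; no verdict came back.

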